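# Check a bored block with the collared depth gauge

### The job

Turn the drilling jig's handwheel clockwise, regrasping its bar as often as needed, until the bore of the wooden block stands centred under the guide tube (the dark line on the block opposite the fixed pointer). Then take the collared gauge rod from its rack, push it down the guide tube until its collar stops on the tube's rim, draw it right out again, and finish while still holding it in the gripper: rod level, at rest, its tip over the white reading plate and roughly 15 cm above it. Leave the wheel as set, and leave the awl and the other things on the table where they are.

Things in the scene. Friction and masses are not known exactly. Their poses are not given: they have to be found in the camera images.
- wheel (a joint): Handwheel of the drilling jig on an upright axle, rad. 0 = bore right under the guide tube; starts between -3.1 and -2.0 and grows as the wheel is turned clockwise seen from above. It moves the cross-slide with the wooden block 16 mm per rad along the jig's +y, stays where left (friction 0.1 N m), stops at -4.3 and +0.7. Set it within 0.15 of 0.
- wheel_grip (a point): Grip point on the handwheel's axle, 88 mm above the table, inside a raised dark steel bar 64 mm long (this point's x), 14 mm thick (its y), 36 mm high; the bar's top is 12 mm above this point, its foot 24 mm below. It crosses a spoked rim of 102 mm diameter, top 24 mm below this point. Turns with the wheel; z up.
- jig: Drilling jig, fixed to the table: grey base 160 x 310 x 20 mm. Origin on the table right under the guide tube; z up. The column (30 x 40 mm, top 130 mm above the table) stands 70 mm along -x from the tube, the handwheel's axle 165 mm along +y; the fixed pointer stands 56 mm along +x, top 83 mm. Nothing of it is over 130 mm high.
- tube_mouth (a point): Centre of the guide tube's upper rim, 130 mm above the table. Upright steel tube, outside diameter 26 mm, bore 15 mm, 40 mm long; z up along the tube.
- bore_mouth (a point): Centre of the mouth of the bore (23 mm diameter, 42 mm deep) in the top of the wooden block (56 x 105 x 50 mm) on the cross-slide, 49 mm below the tube's rim; it is right under tube_mouth when the wheel reads 0. A dark line on the block's top and +x face marks it. With the collar on the rim the tip is 6 mm off its floor.
- gauge: Gauge rod, loose, 160 g, hung upright by its collar in one of the rack's holes. Origin: centre of the collar's underside; +z to the grip. Below it: steel rod 12 mm diameter, 85 mm long, tip tapered over 6 mm. Above: collar 30 mm diameter, 8 thick; neck to 26 mm; dark wooden grip 18 x 18 mm square (faces across the gauge's x and y) from 26 to 82 mm. It may lean 1 degree in the rack.
- gauge_tip (a point): Lower end of the gauge rod, 85 mm below the gauge's origin.
- gauge_grip (a point): Middle of the gauge's square wooden grip, 54 mm above the gauge's origin; axes as the gauge's.
- rack: Light wooden rack block, fixed, 70 x 120 x 90 mm. Origin at the centre of its underside on the table, z up. Two upright through holes (17 mm) 40 mm along +y and -y from its middle; the gauge hangs in one, the awl in the other.
- plate: White reading plate with dark division lines, fixed flat on the table, 110 (x) x 140 (y) x 8 mm; origin at the centre of its underside, z up.
- awl: Awl, loose, in the other hole of the rack: round turned wooden handle of 26 mm diameter and 36 mm height above the rack, no collar. Origin at the rack's top. Leave alone.
- tape: Cardboard-brown tape roll lying flat, 90 mm diameter, 24 mm high, beyond the jig and rack. Leave alone.
- bowl: Wooden bowl, 120 mm diameter, 50 mm high, beyond the jig. Leave alone.
- spare: Spare bored wooden block, 56 x 90 x 50 mm, loose on the table on the robot's side of the jig. Leave alone.
- mallet: Hammer lying on the table on the robot's side of the rack. Leave alone.
- glue: Closed jar, 64 mm diameter, 120 mm high, beyond the rack. Leave alone.
- fan: Round straw fan, 225 mm across with a handle, lying flat to the left of the jig. Leave alone.
- can: Metal can, 70 mm diameter, 100 mm high, left on the robot's side of the jig. Leave alone.
Mind the look-alikes: they are no part of the job. There is more than one size of the gauge; the job needs the smaller. Leave any purple look-alike of the rack alone.

How it is judged:
On the way, in this order (a step that is already met when the one before it is completed fails the run):
1. the handwheel has been turned until the bore is under the guide tube (wheel within 0.18 rad of 0) (value of joint wheel between -0.18 and 0.18 rad and velocity of joint wheel below 0.2 rad/s), for 0.3 s.
2. the gauge is in the guide tube with its collar on the tube's rim (within 3 mm), the wheel still set (value of joint wheel between -0.18 and 0.18 rad and distance between gauge and tube_mouth below 0.0035 m and angle between the z axis of gauge and the z axis of tube_mouth, either way round below 0.1 rad and z of gauge_tip in the frame of tube_mouth below -0.08 m), for 0.2 s.
3. the gauge is drawn right out of the tube (z of gauge_tip in the frame of tube_mouth above 0.005 m), for 0.1 s.
At the end, for the whole second after the job is handed in: The gauge is held by the fingers only, at rest, level within about 11 degrees, its tip over the white plate at 80 to 250 mm above the table, touching neither jig, rack nor plate; the handwheel still within 0.18 rad of its setting (value of joint wheel between -0.18 and 0.18 rad and angle between gauge's own z axis and vertical between 1.37 and 1.77 rad and x of gauge_tip in the frame of plate between -0.055 and 0.055 m and y of gauge_tip in the frame of plate between -0.07 and 0.07 m and height (world z) of gauge_tip between 0.08 and 0.25 m and contact force between the fingers and gauge above 1 N and linear speed of gauge below 0.03 m/s and angular speed of gauge below 0.2 rad/s and contact force between gauge and rack below 0.3 N and contact force between gauge and jig below 0.3 N and contact force between gauge and plate below 0.3 N); the arm keeps its last pose, push and grip.
It fails at once if the awl or another bystander is displaced by more than 40 mm (distance of any of awl, tape, bowl, spare, mallet, glue, fan, can from where it was at the start of the episode above 0.04 m).
It also fails if it takes over 72 s, if anything falls off the work surface, if the arm or the gripper's body presses on something with over 40 N, if the wrist force passes 120 N, or if a joint passes its speed limit or range.

### The arm

A 7-joint arm with a two-finger parallel gripper is mounted at the origin on the work surface. World frame = base frame: x ahead of the robot, y to its left, z up, the work surface at z = 0. Lengths are in m, angles in rad, forces in N, time in s.
With the tool pointing down it reaches from about 0.4 to 0.85 m from the base axis. Payload 10.4 kg.
Tool frame: the origin (TCP) lies midway between the tips of the shut fingers; the grasp point (between the pads) lies 19 mm behind it; x points along the fingers, z is the direction in which the jaws open and shut, and the axes are right-handed (so a half turn about x gives the same grasp; the last joint's range is limited). The gripper opens to 87 mm and grips with 3 to 60 N. Pads are 19 mm wide; open, the fingers measure 117 mm over their backs; the gripper's body (75 mm by 190 mm) begins 51 mm behind the grasp point.
Start: joints at [-1.146, 0.332, -0.065, 1.46, 0.022, 1.35, -0.088], TCP at [0.271, 0.563, 0.183] pointing down, gripper open.
Joint ranges: [-2.6, 2.6], [-0.5, 2.12], [-1.47, 1.34], [0.16, 2.42], [-1.27, 4.41], [0.06, 2.06], [-2.6, 2.6]. Speed limits (rad/s): [2.22, 2.22, 2.79, 2.79, 3.14, 3.14, 3.14].

### API

Orientations are given as a unit quaternion [x, y, z, w].
In Python, from bench import bot gives the robot as it stands.
- The arm moves only by the shell command python3 -m pendant 'ROWS' [OPENING] [FORCE]. ROWS is text: rows parted by semicolons, each of 4 numbers parted by spaces: the shift along the tool's x, y, z in m, then the turn about the tool's x in rad. In form: x y z twist; .... A call has 1 to 8 rows; each row is the pose to reach, as a shift and turn from the pose measured when the call began, along the tool's axes at that moment; what a row does not reach only later rows make up. A row lasts 1/10 s, in which the tool goes at most 50 mm and 8.59 degrees, less where a joint would pass 70% of its speed; a pose out of reach is approached as far as the arm can. A call with a gripper value outside its range is refused whole. OPENING is the closure, from 0 (fully open) to 1 (shut), set as the call begins (- or left out, the last holds). The fingers move at their own pace and stop on an object; FORCE is the grip in N (left out, the last holds). Time passes only in rows, so rows that repeat a pose let the fingers close. It gives the time, the measured TCP pose, the force and the opening at its end, in the units of the state.
- bot.sense(): the state, without advancing time (a new reading comes with each control period).
- bot.camera(name): name is "scene" or "side" or "wrist"; returns a dict with "frame" (400x640x3 uint8, red, green, blue), "depth" (400x640 float32, m along the optical axis (not along the pixel's ray), 0 where there is no reading), "camera_matrix" (3x3 intrinsics, pixels), "pose" (4x4, takes a point from camera to world coordinates). Camera axes: x right, y up, looking along -z (the intrinsics and any distortion apply to the point x, -y, -z); pixel columns grow to the right and rows downward; lengths in m; the calibration is good to about 2 mm. A picture is of the moment at which its call begins.
- bot.close_job(): hands the job in, once; it reports no verdict.
The state is a dict: "time_s": time; "qpos": joint angles; "qvel": joint speeds; "tau": joint torques, N m; "eef_pos": TCP position; "tcp_rot": TCP orientation; "ft_force": force on the tool from outside, world axes, zero at the start; "ft_torque": the same for the moment, N m; "opening": finger opening in m.
Only numpy, scipy, OpenCV 4.12 (cv2) and the standard library are available. Lean on these libraries where they do the work, as an engineer would, in place of code of your own. Each camera call takes 0.05 s, during which the arm holds its last target. There are 200 camera calls.

## Working session

There is one attempt and no reset: what is moved stays moved. The work goes in short steps, Python scripts to look and compute and a shell command to move; the robot and the scene stay as the last step left them, time stands still between calls to the robot, and variables do not carry over. Pictures are saved under pics/ and viewed, about 8 in all and at most 12, crops included, and the job is handed in when it is done.

```bash
ls; mkdir -p pics; cat > h.py <<'E'
import numpy as np, cv2, json
from bench import bot
from scipy.spatial.transform import Rotation as R
def cam(n):
    c=bot.camera(n); c['K']=np.array(c['camera_matrix']); c['P']=np.array(c['pose']); c['d']=np.array(c['depth']); c['f']=np.array(c['frame']); return c
def pts(c):
    "world xyz image from depth"
    h,w=c['d'].shape; u,v=np.meshgrid(np.arange(w),np.arange(h)); K=c['K']; d=c['d']
    p=np.stack([(u-K[0,2])/K[0,0]*d,-(v-K[1,2])/K[1,1]*d,-d],-1)
    q=p@c['P'][:3,:3].T+c['P'][:3,3]; q[d==0]=np.nan; return q
def ray(c,u,v,z):
    K=c['K']; r=c['P'][:3,:3]@np.array([(u-K[0,2])/K[0,0],-(v-K[1,2])/K[1,1],-1]); o=c['P'][:3,3]
    return o+r*(z-o[2])/r[2]
def proj(c,X):
    p=c['P'][:3,:3].T@(np.asarray(X)-c['P'][:3,3]); K=c['K']; return np.array([K[0,2]+K[0,0]*p[0]/-p[2],K[1,2]-K[1,1]*p[1]/-p[2]])
def save(c,n): cv2.imwrite('pics/'+n,c['f'][:,:,::-1])
def tool(dw):
    "world shift -> tool axes"
    s=bot.sense(); return R.from_quat(s['tcp_rot']).inv().apply(dw)
E
python3 - <<'E'
from h import *
s=bot.sense(); print({k:np.round(v,3).tolist() for k,v in s.items()}); print(R.from_quat(s['tcp_rot']).as_matrix().round(3))
a=cam('scene');b=cam('side')
for c in(a,b): print(c['K'].round(1).tolist(),c['P'].round(3).tolist(),[k for k in c if k not in('K','P','d','f','frame','depth')])
save(a,'scene0.png');save(b,'side0.png')
E
```

```text
pics
{'time_s': 0.0, 'qpos': [-1.146, 0.333, -0.065, 1.461, 0.022, 1.35, -0.088], 'qvel': [0.001, 0.0, -0.001, 0.0, 0.001, -0.0, 0.0], 'tau': [0.0, -62.327, 0.025, -38.99, -0.061, 0.04, 0.0], 'eef_pos': [0.27, 0.563, 0.182], 'tcp_rot': [-0.377, 0.599, 0.376, 0.598], 'ft_force': [-0.737, 0.412, -0.354], 'ft_torque': [-0.034, 0.007, 0.007], 'opening': 0.087}
[[-0.001 -0.901  0.433]
 [-0.001  0.433  0.901]
 [-1.    -0.    -0.001]]
[[418.2, 0.0, 319.9], [0.0, 418.2, 201.0], [0.0, 0.0, 1.0]] [[-0.192, -0.792, 0.579, 1.209], [0.981, -0.151, 0.119, 0.24], [-0.007, 0.591, 0.806, 1.097], [0.0, 0.0, 0.0, 1.0]] ['camera_matrix', 'pose']
[[430.2, 0.0, 311.3], [0.0, 430.2, 196.5], [0.0, 0.0, 1.0]] [[-0.929, 0.245, -0.276, 0.104], [-0.369, -0.66, 0.655, 1.121], [-0.022, 0.71, 0.704, 1.228], [0.0, 0.0, 0.0, 1.0]] ['camera_matrix', 'pose']
```

View pics/scene0.png

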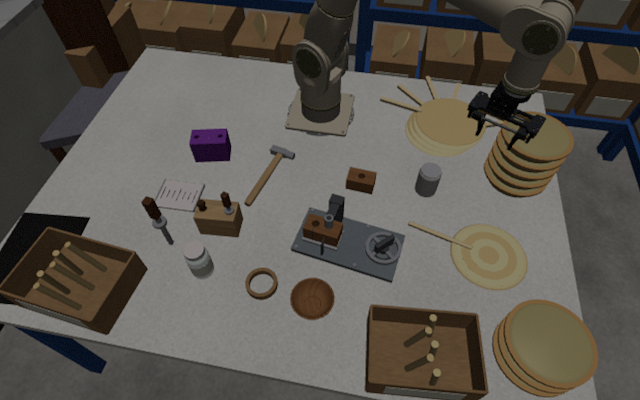

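View pics/side0.png

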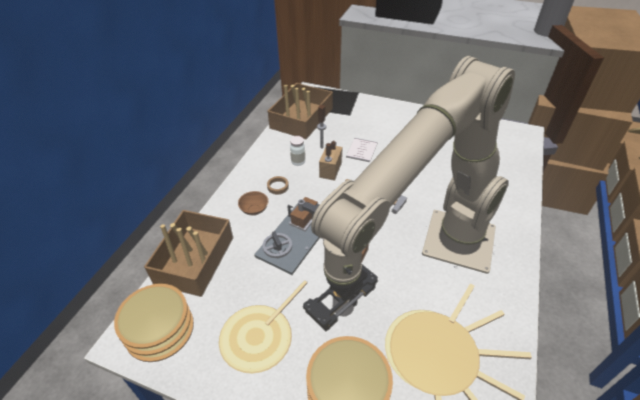

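Scene shows: the jig at (350,245) with tube ≈(329,218) and wheel ≈(383,247). The wooden rack at (218,217) has two dark handles at (202,205) and (227,200). A large look-alike gauge stands at (155,215), a purple rack look-alike at (210,145), and the plate at (180,194). Next I'll measure with depth and take enlarged crops.

```bash
python3 - <<'E'
from h import *
a=cam('scene'); np.savez('a.npz',**{k:a[k] for k in('K','P','d','f')})
p=pts(a); f=a['f'].astype(int); z=p[...,2]
def box(u0,v0,u1,v1):
    m=np.zeros(z.shape,bool); m[v0:v1,u0:u1]=1; return m
print('table z',np.nanmedian(z[300:340,150:250]), np.nanmedian(z[170:190,80:130]))
def rect(m,n):
    q=p[m]; r=cv2.minAreaRect((q[:,:2]*1000).astype(np.float32)); print(n,len(q),np.round(r[0],1),np.round(r[1],1),round(r[2],1),'z',np.round(np.median(q[:,2]),4))
    return cv2.boxPoints(r)
J=box(285,175,410,285)
m=J&(z>.012)&(z<.028); m=cv2.morphologyEx(m.astype(np.uint8),cv2.MORPH_OPEN,np.ones((3,3)))>0
rect(m,'jigbase')
Rk=box(185,180,250,240)
rect(Rk&(z>.084)&(z<.096),'racktop')
rect(Rk&(z>.02)&(z<.096),'rackall')
sat=f.max(-1)-f.min(-1); 
Pl=box(150,172,210,214)
m=Pl&(z>.0045)&(z<.012); m=cv2.morphologyEx(m.astype(np.uint8),cv2.MORPH_OPEN,np.ones((3,3)))>0
rect(m,'plate')
rect(J&(z>.076)&(z<.086),'block/others top .081')
m=J&(z>.093)&(z<.107); rect(m,'wheelbar')
m=J&(z>.122)&(z<.138); rect(m,'tube+col')
for u0,u1,n in((193,212,'L'),(218,236,'Rr')):
    m=box(u0,183,u1,235)&(z>.1); q=p[m]; print(n,len(q),np.round(np.nanmax(q[:,2]),3)); 
    for zz in np.arange(.1,.19,.01):
        k=q[(q[:,2]>zz)&(q[:,2]<zz+.01)]
        if len(k): print(round(zz,2),len(k),k.min(0).round(3),k.max(0).round(3))
x=cv2.resize(a['f'][180:290,285:415],None,fx=5,fy=5,interpolation=cv2.INTER_CUBIC)
y=cv2.resize(a['f'][170:280,140:260],None,fx=5,fy=5,interpolation=cv2.INTER_CUBIC)
g=lambda i:np.clip(255*(i/255.)**.6,0,255).astype(np.uint8)[:,:,::-1]
cv2.imwrite('pics/jig.png',g(x));cv2.imwrite('pics/rack.png',g(y))
E
```

```text
table z -5.090788373873778e-05 0.0007592471449668903
jigbase 2779 [499.8 200.9] [309.6 293.1] 81.3 z 0.0197
racktop 666 [ 571.4 -205.8] [ 73.8 122.3] 4.4 z 0.0903
rackall 1271 [ 532.1 -203.2] [155.5 132.6] 4.0 z 0.0859
plate 884 [ 486.4 -383.6] [111.4 140.4] 0.6 z 0.0083
block/others top .081 561 [576.8 179. ] [244.  140.1] 61.8 z 0.0808
wheelbar 159 [564.8 205.6] [209.2  95.6] 62.7 z 0.0989
tube+col 285 [528.5 136.7] [39.6 97.8] 82.3 z 0.1277
L 67 0.129
0.1 9 [ 0.576 -0.247  0.103] [ 0.585 -0.235  0.108]
0.11 23 [ 0.567 -0.256  0.11 ] [ 0.587 -0.233  0.12 ]
0.12 35 [ 0.567 -0.253  0.12 ] [ 0.586 -0.235  0.129]
Rr 144 0.175
0.1 15 [ 0.556 -0.177  0.1  ] [ 0.582 -0.155  0.11 ]
0.11 7 [ 0.567 -0.173  0.114] [ 0.578 -0.157  0.12 ]
0.12 17 [ 0.564 -0.174  0.122] [ 0.579 -0.156  0.13 ]
0.13 16 [ 0.563 -0.176  0.131] [ 0.579 -0.156  0.138]
0.14 20 [ 0.563 -0.172  0.14 ] [ 0.579 -0.154  0.15 ]
0.15 18 [ 0.565 -0.175  0.15 ] [ 0.58  -0.156  0.16 ]
0.16 22 [ 0.561 -0.174  0.161] [ 0.58  -0.154  0.17 ]
0.17 29 [ 0.56  -0.174  0.171] [ 0.58  -0.156  0.175]
```

View pics/jig.png

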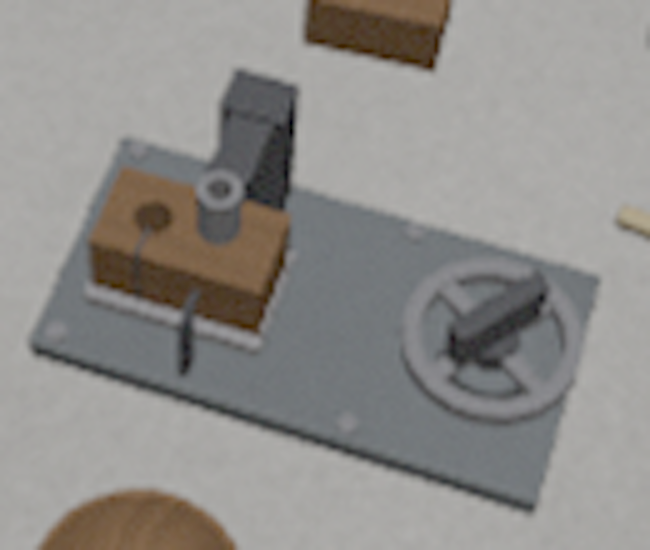

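View pics/rack.png

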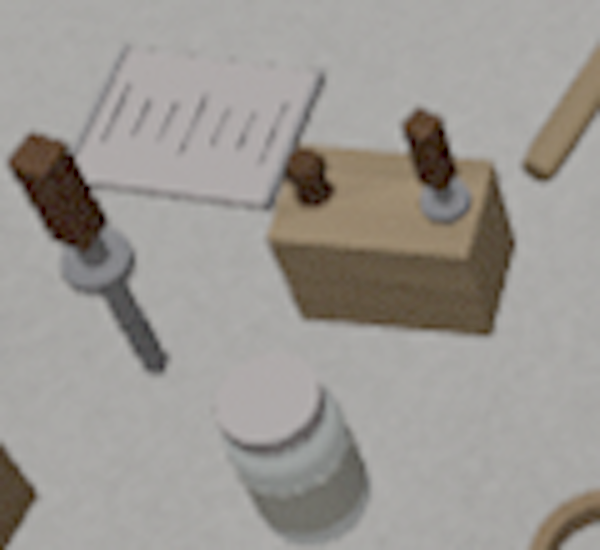

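Rack crop: the right-hand item (crop (432,150) → image ≈(226,202)) has a square grip and a collar, and stands in the wooden rack: that's the gauge. The left item (202,205) is round with no collar, so it's the awl. The free-standing one at (155,212) is bigger, so it's the look-alike. Jig crop: tube rim at crop (219,188), bore at (153,217), bar from (455,345) to (545,285).

```bash
python3 - <<'E'
from h import *
a=dict(np.load('a.npz')); p=pts(a); z=p[...,2]
s=lambda x,y:(285+(x-2)/5,180+(y-2)/5)
T=ray(a,*s(219,188),.13); B=ray(a,*s(153,217),.081)
m=np.zeros(z.shape,np.uint8); m[225:268,362:408]=1
w=(m>0)&(z>.093)&(z<.107)
q=p[w][:,:2]; print('bar',cv2.minAreaRect((q*1000).astype(np.float32)))
w=(m>0)&(z>.055)&(z<.069); q=p[w][:,:2]
c,r=cv2.minEnclosingCircle((q*1000).astype(np.float32)); print('rim',c,r)
e=cv2.fitEllipse(np.array([ (s(x,y)) for x,y in ((402,335),(583,345),(500,255),(490,420),(430,275),(420,385),(555,400),(568,290))],np.float32)); print('ell',e[0],ray(a,*e[0],.060))
A=ray(a,*e[0],.06)
d=(A-T)[:2]; print('T',T,'B',B,'dist axle',np.hypot(*d),'yaw',np.degrees(np.arctan2(-d[0],d[1])))
# base edges by corners
for x,y,zz in((125,140,.02),(600,278,.02),(533,505,.02),(35,347,.02)): print(ray(a,*s(x,y),zz).round(4))
for x,y in((455,345),(545,285)): print('bar end',ray(a,*s(x,y),.1).round(4))
y=d/np.hypot(*d); print('bore off',(B-T)[:2]@y,(B-T)[:2]@np.array([y[1],-y[0]]))
E
```

```text
bar ((589.723876953125, 293.38970947265625), (15.555319786071777, 64.80686950683594), 46.59488296508789)
rim (588.4693603515625, 295.33270263671875) 54.37952423095703
ell (383.2049255371094, 247.01046752929688) [0.58908942 0.29527784 0.06      ]
T [0.56446431 0.13167091 0.13      ] B [0.55897972 0.09220817 0.081     ] dist axle 0.16544975980773552 yaw -8.559558034284501
[0.4664 0.0544 0.02  ]
[0.5124 0.3563 0.02  ]
[0.6687 0.3306 0.02  ]
[0.6228 0.0332 0.02  ]
bar end [0.6219 0.2733 0.1   ]
bar end [0.5744 0.318  0.1   ]
bore off -0.03983951005524969 0.000450041198303024
```

Checks agree: axle distance 165.4 mm (165 expected), bore offset −39.8 mm so wheel ≈ −2.49, bar 65×15.6 mm, all as specified. Next: move above the wheel.

```bash
python3 - <<'E'
from h import *
s=bot.sense(); t=tool(np.array([.589,.295,.183])-s['eef_pos']); print(t.round(4)); M=R.from_quat(s['tcp_rot']).as_matrix(); print(np.degrees(np.arctan2(M[1,2],M[0,2])))
E
```

```text
[-4.000e-04 -4.032e-01 -1.037e-01]
64.34371072972014
```

```bash
python3 -m pendant '0 -0.05 -0.0125 0.05; 0 -0.1 -0.025 0.1; 0 -0.15 -0.0375 0.15; 0 -0.2 -0.05 0.2; 0 -0.25 -0.0625 0.25; 0 -0.3 -0.075 0.3; 0 -0.345 -0.088 0.309; 0 -0.39 -0.1 0.309' 0 && python3 -m pendant '0 -0.012 -0.004 0;0 -0.012 -0.004 0;0 -0.012 -0.004 0'; cat > st.py <<'E'
from h import *
import sys
s=bot.sense(); M=R.from_quat(s['tcp_rot']).as_matrix(); print('t',round(s['time_s'],2),'p',np.round(s['eef_pos'],4),'q',np.round(s['qpos'],2),'F',np.round(s['ft_force'],1),'op',round(float(s['opening']),4),'yawz',np.degrees(np.arctan2(M[1,2],M[0,2])).round(2),'x',M[:,0].round(4))
if len(sys.argv)>3: print('shift',tool(np.array(list(map(float,sys.argv[1:4])))-s['eef_pos']).round(4))
E
python3 st.py .589 .295 .074
```

```text
time_s: 0.95
eef_pos: [0.5778, 0.3043, 0.1825]
tcp_rot: [-0.28, 0.65, 0.28, 0.649]
ft_force: [1.0, 0.7, -0.2]
opening: 0.0869
time_s: 1.25
eef_pos: [0.583, 0.2941, 0.1821]
tcp_rot: [-0.28, 0.65, 0.28, 0.649]
ft_force: [-0.5, 0.7, 0.6]
opening: 0.087
t 1.25 p [0.583  0.2941 0.1821] q [-0.67  0.39  0.18  1.39 -0.07  1.37  0.33] F [-0.5  0.7  0.6] op 0.087 yawz 46.67 x [-1.6e-03 -6.0e-04 -1.0e+00]
shift [ 0.1081 -0.0039  0.005 ]
```

```bash
python3 -m pendant '0.04 -0.004 0.005 0;0.08 -0.004 0.005 0; 0.1 -0.004 0.005 0; 0.106 -0.004 0.005 0;0.106 -0.004 0.005 0;0.106 -0.004 0.005 0' 0 && python3 st.py .589 .295 .074; python3 -m pendant '0 0 0 0;0 0 0 0;0 0 0 0;0 0 0 0;0 0 0 0;0 0 0 0' 1 20; python3 st.py .589 .295 .074
```

```text
time_s: 1.85
eef_pos: [0.5895, 0.2963, 0.0779]
tcp_rot: [-0.28, 0.649, 0.281, 0.649]
ft_force: [-0.1, 0.2, 0.9]
opening: 0.087
t 1.85 p [0.5895 0.2963 0.0779] q [-0.66  0.48  0.17  1.5  -0.09  1.17  0.34] F [-0.1  0.2  0.9] op 0.087 yawz 46.74 x [ 3.e-04  9.e-04 -1.e+00]
shift [ 0.0039 -0.0005 -0.0013]
time_s: 2.45
eef_pos: [0.5895, 0.2962, 0.0778]
tcp_rot: [-0.28, 0.649, 0.281, 0.649]
ft_force: [-0.9, 0.2, 0.3]
opening: 0.0469
t 2.45 p [0.5895 0.2962 0.0778] q [-0.66  0.48  0.17  1.5  -0.09  1.17  0.34] F [-0.9  0.2  0.3] op 0.0469 yawz 46.73 x [ 2.e-04  8.e-04 -1.e+00]
shift [ 0.0038 -0.0005 -0.0012]
```

```bash
python3 -m pendant '0 0 -0.001 0;0 0 -0.001 0;0 0 -0.001 0;0 0 -0.001 0;0 0 -0.001 0;0 0 -0.001 0; 0 0 -0.001 0;0 0 -0.001 0' 1 20; python3 st.py .589 .295 .078
```

```text
time_s: 3.25
eef_pos: [0.5888, 0.2954, 0.0778]
tcp_rot: [-0.28, 0.649, 0.281, 0.649]
ft_force: [0.7, 0.8, -0.1]
opening: 0.0001
t 3.25 p [0.5888 0.2954 0.0778] q [-0.66  0.48  0.17  1.5  -0.09  1.17  0.34] F [ 0.7  0.8 -0.1] op 0.0001 yawz 46.73 x [ 2.e-04  8.e-04 -1.e+00]
shift [-0.0002 -0.0004 -0.0002]
```

The fingers shut completely, so they aren't on the bar. Time to look.

```bash
python3 - <<'E'
from h import *
a=cam('scene'); b=cam('wrist'); 
x=cv2.resize(a['f'][150:290,270:440],None,fx=4,fy=4)[:, :, ::-1]
cv2.imwrite('pics/g1.png',cv2.resize(np.hstack([cv2.resize(x,(486,400)),cv2.resize(b['f'][:,:,::-1],(640,400))]),(800,284)))
s=bot.sense(); print(proj(a,s['eef_pos']))
E
```

```text
[384.01095684 243.75663581]
```

View pics/g1.png

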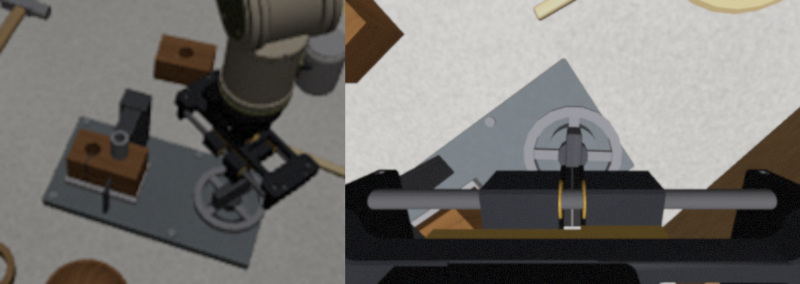

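```bash
python3 - <<'E'
from h import *
b=cam('wrist'); p=pts(b); s=bot.sense(); M=R.from_quat(s['tcp_rot']).as_matrix()
q=(p-s['eef_pos'])@M
print('tcp px',proj(b,s['eef_pos']), 'axle top px',proj(b,[.589,.295,.1]),b['P'].round(3).tolist())
x=b['f'][120:400,180:460,::-1]; 
x=cv2.resize(x,(600,600),interpolation=cv2.INTER_CUBIC); cv2.imwrite('pics/w.png',np.clip(255*(x/255.)**.6,0,255).astype(np.uint8))
K=b['K'];print(K[0,0])
# wheelbar in wrist/scene
a=cam('scene'); pa=pts(a)
for c,P,n in((a,pa,'scene'),(b,p,'wrist')):
    r=P.reshape(-1,3); d=np.hypot(r[:,0]-.589,r[:,1]-.295)
    for lo,hi in((.05,.069),(.069,.08),(.08,.095),(.095,.105),(.105,.125)):
        k=r[(d<.06)&(r[:,2]>lo)&(r[:,2]<hi)]; l=(k-s['eef_pos'])@M
        if len(k): print(n,lo,hi,len(k),'tool y',l[:,1].min().round(3),l[:,1].max().round(3),'z',l[:,2].min().round(3),l[:,2].max().round(3))
E
```

```text
tcp px [321.29447323 226.29142057] axle top px [321.19702247 239.09706681] [[0.685, -0.702, -0.197, 0.534], [0.729, 0.659, 0.184, 0.345], [0.001, -0.27, 0.963, 0.279], [0.0, 0.0, 0.0, 1.0]]
305.57866332085325
scene 0.05 0.069 472 tool y -0.054 0.05 z -0.052 0.051
scene 0.069 0.08 36 tool y -0.034 0.025 z -0.007 0.014
scene 0.08 0.095 45 tool y -0.034 0.023 z -0.007 0.008
scene 0.095 0.105 69 tool y -0.034 0.03 z -0.009 0.007
scene 0.105 0.125 13 tool y -0.014 0.012 z -0.011 0.008
wrist 0.05 0.069 5440 tool y -0.02 0.051 z -0.052 0.05
wrist 0.069 0.08 66 tool y 0.029 0.032 z -0.007 0.007
wrist 0.08 0.095 100 tool y 0.029 0.032 z -0.007 0.007
wrist 0.095 0.105 1043 tool y 0.002 0.032 z -0.008 0.006
wrist 0.105 0.125 184 tool y 0.009 0.011 z -0.011 0.007
```

View pics/w.png

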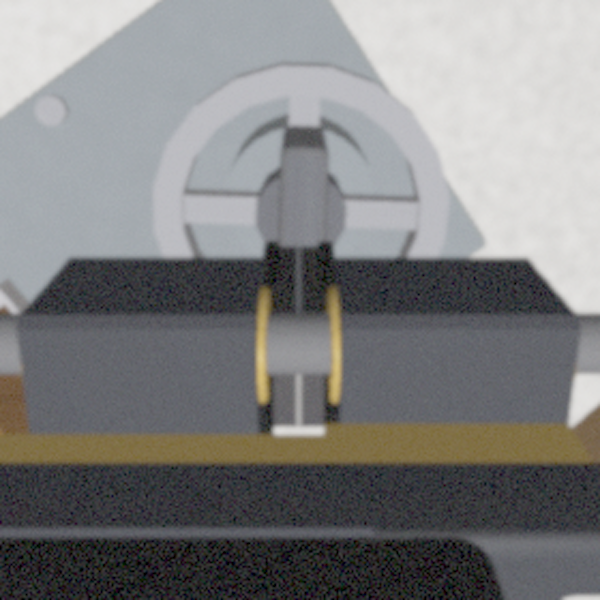

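Wrist crop: the shut fingertips end at crop (300,250), on top of the bar and not beside it. So the real fingertips are about 20 mm above the reported TCP. I'll lift and measure that offset.

```bash
python3 -m pendant '-0.04 0 0 0;-0.08 0 0 0;-0.08 0 0 0;-0.08 0 0 0' ; python3 - <<'E'
from h import *
s=bot.sense(); M=R.from_quat(s['tcp_rot']).as_matrix(); print(s['eef_pos'])
for n in('scene','wrist','side'):
    c=cam(n); q=(pts(c).reshape(-1,3)-s['eef_pos'])@M
    k=q[(abs(q[:,1])<.025)&(abs(q[:,2])<.03)&(q[:,0]<.04)&(q[:,0]>-.06)]
    for lo in np.arange(-.06,.04,.01):
        j=k[(k[:,0]>=lo)&(k[:,0]<lo+.01)]
        if len(j): print(n,lo.round(2),len(j),j.max(0).round(4),j.min(0).round(4))
    print(proj(c,s['eef_pos']))
E
```

```text
time_s: 3.85
eef_pos: [0.5894, 0.2956, 0.1588]
tcp_rot: [-0.28, 0.648, 0.281, 0.65]
ft_force: [-0.8, 0.2, 0.1]
opening: 0.0006
[0.58935994 0.29563818 0.15883256]
scene -0.06 22 [-0.0502  0.0028  0.0082] [-0.0593 -0.0129 -0.0116]
scene -0.05 22 [-0.0404  0.0091  0.0075] [-0.0499 -0.0134 -0.0082]
scene -0.04 1 [-0.0388 -0.0108 -0.005 ] [-0.0388 -0.0108 -0.005 ]
[387.63149867 228.38752759]
wrist -0.06 255 [-0.0501  0.0118  0.0057] [-0.06    0.0091 -0.0107]
wrist -0.05 231 [-0.0401  0.0118  0.0066] [-0.05    0.0089 -0.0116]
wrist -0.04 56 [-0.0372  0.0116  0.0062] [-0.04    0.009  -0.0112]
[322.35154459 227.50383814]
side -0.06 18 [-0.0509  0.0133  0.008 ] [-0.06   -0.004  -0.0099]
side -0.05 17 [-0.0401  0.0148  0.0081] [-0.049  -0.0103 -0.0103]
side -0.04 2 [-0.0355  0.0155  0.0067] [-0.0392  0.0095  0.0012]
[274.142786  225.1564514]
```

All three cameras agree: the actual tips end 37 mm short of the reported TCP (tool x ≈ −0.037, z ≈ −0.002), so I'll work with the measured offset.

```bash
python3 -m pendant '0.03 0 0.001 0;0.05 0 0.001 0;0.05 0 0.001 0;0.05 0 0.001 0;0.05 0 0.001 0;0.05 0 0.001 0;0.05 0 0.001 0;0.05 0 0.001 0' 0 >/dev/null; python3 -m pendant '0 0 0 0;0 0 0 0;0 0 0 0;0 0 0 0;0 0 0 0' | tail -1; python3 -m pendant '0.03 0 0 0;0.05 0 0 0;0.06 0 0 0;0.07 0 0 0;0.074 0 0 0;0.074 0 0 0'; python3 st.py .5895 .2955 .034
```

```text
opening: 0.0859
time_s: 5.9
eef_pos: [0.5888, 0.2959, 0.0328]
tcp_rot: [-0.28, 0.65, 0.281, 0.649]
ft_force: [-0.3, -0.5, -0.1]
opening: 0.0872
t 5.9 p [0.5888 0.2959 0.0328] q [-0.66  0.52  0.17  1.54 -0.09  1.09  0.34] F [-0.3 -0.5 -0.1] op 0.0872 yawz 46.74 x [-0.0013 -0.     -1.    ]
shift [-0.0012 -0.0008  0.0002]
```

```bash
for i in 1 2; do python3 -m pendant '0 0 0 0;0 0 0 0;0 0 0 0;0 0 0 0;0 0 0 0;0 0 0 0;0 0 0 0' 1 25 ; done; python3 st.py .5895 .2955 .034
```

```text
time_s: 6.6
eef_pos: [0.5888, 0.2959, 0.0329]
tcp_rot: [-0.28, 0.65, 0.281, 0.649]
ft_force: [-0.3, -0.1, 0.0]
opening: 0.0391
time_s: 7.3
eef_pos: [0.5891, 0.2963, 0.0329]
tcp_rot: [-0.28, 0.649, 0.281, 0.649]
ft_force: [3.7, 3.5, -4.3]
opening: 0.014
t 7.3 p [0.5891 0.2963 0.0329] q [-0.66  0.52  0.16  1.54 -0.09  1.09  0.34] F [ 3.7  3.5 -4.3] op 0.014 yawz 46.74 x [-6.e-04  5.e-04 -1.e+00]
shift [-0.0011 -0.0008 -0.0003]
```

Bar gripped (opening 14.0 mm). Turning clockwise (+twist).

```bash
python3 -m pendant '0 0 0 0.1;0 0 0 0.2;0 0 0 0.3;0 0 0 0.4;0 0 0 0.5;0 0 0 0.6;0 0 0 0.7;0 0 0 0.8'; python3 st.py .5895 .2955 .034
```

```text
time_s: 8.1
eef_pos: [0.5891, 0.2964, 0.0329]
tcp_rot: [-0.004, 0.707, 0.004, 0.707]
ft_force: [2.8, 1.6, -3.4]
opening: 0.0135
t 8.1 p [0.5891 0.2964 0.0329] q [-0.77  0.53  0.32  1.54 -0.18  1.1  -0.4 ] F [ 2.8  1.6 -3.4] op 0.0135 yawz 0.69 x [-5.e-04  6.e-04 -1.e+00]
shift [-0.0011 -0.0009  0.0003]
```

```bash
python3 -m pendant '0 0 0 0.1;0 0 0 0.2;0 0 0 0.3;0 0 0 0.4;0 0 0 0.5;0 0 0 0.6;0 0 0 0.7;0 0 0 0.8'; python3 -m pendant '0 0 0 0.1;0 0 0 0.2;0 0 0 0.3;0 0 0 0.4;0 0 0 0.5;0 0 0 0.6;0 0 0 0.7;0 0 0 0.8'; python3 st.py .5895 .2955 .034
```

```text
time_s: 8.9
eef_pos: [0.5892, 0.2963, 0.0329]
tcp_rot: [0.273, 0.653, -0.273, 0.652]
ft_force: [2.7, 1.3, -2.3]
opening: 0.0139
time_s: 9.7
eef_pos: [0.5892, 0.2963, 0.0329]
tcp_rot: [0.506, 0.494, -0.506, 0.493]
ft_force: [2.7, 1.1, -2.8]
opening: 0.0137
t 9.7 p [0.5892 0.2963 0.0329] q [-1.    0.6   0.65  1.56 -0.39  1.12 -1.86] F [ 2.7  1.1 -2.8] op 0.0137 yawz -91.43 x [-4.e-04  5.e-04 -1.e+00]
shift [-0.0011  0.0004  0.0008]
```

```bash
cat > blk.py <<'E'
from h import *
a0=dict(np.load('a.npz')); T=np.array([.56446,.13167]); th=np.radians(-8.56); y=np.array([-np.sin(th),np.cos(th)]); x=np.array([y[1],-y[0]])
def ext(c):
    p=pts(c); f=c['f'].astype(int); q=p[...,:2]-T; jx=q@x; jy=q@y; z=p[...,2]
    m=(z>.078)&(z<.084)&(f[...,0]-f[...,2]>25)&(abs(jx)<.035)&(abs(jy)<.12)
    v=jy[m]; o=jx[m]
    k=o>0.014  # strip in front of tube
    # line on +x face: face pixels
    g=(z>.036)&(z<.075)&(jx>.02)&(jx<.034)&(abs(jy)<.1); 
    n=f.sum(-1); b=np.arange(-.1,.1,.002); pr=[(t,np.median(n[g&(abs(jy-t)<.0015)])) for t in b if (g&(abs(jy-t)<.0015)).sum()>4]
    return np.percentile(v[k],[1,99]).round(4), sorted(pr,key=lambda r:r[1])[:4]
c=cam('scene'); e0,l0=ext(a0); e1,l1=ext(c); print(e0,e1,e1-e0,'\n',np.round(l0,4).tolist(),'\n',np.round(l1,4).tolist())
i=c['f'][195:260,285:360,::-1]; cv2.imwrite('pics/blk.png',np.clip(255*(cv2.resize(i,None,fx=8,fy=8,interpolation=cv2.INTER_CUBIC)/255.)**.6,0,255).astype(np.uint8))
E
python3 blk.py
```

```text
[-0.0668  0.0326] [-0.0277  0.0708] [0.0391 0.0382] 
 [[-0.04, 62.5], [-0.042, 63.0], [-0.044, 63.5], [-0.038, 64.5]] 
 [[-0.028, 65.0], [0.0, 65.5], [0.046, 66.0], [0.072, 67.5]]
```

View pics/blk.png

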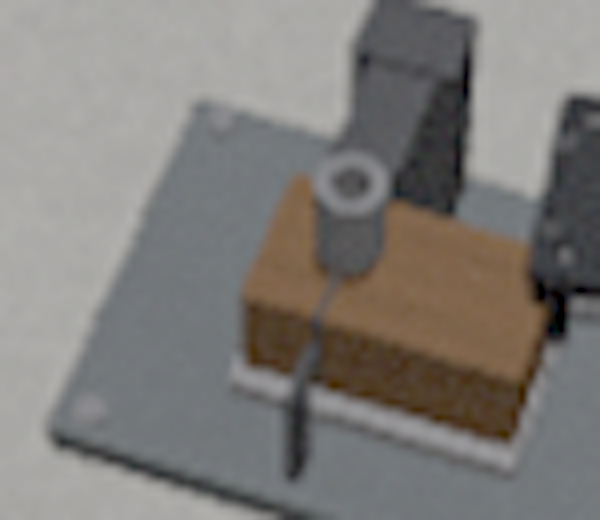

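The line at crop (330,290) runs into the pointer tip at (312,335). The block has moved 38.7 of 39.8 mm, so a little more turn (0.065 rad) is needed. Then release and back off.

```bash
python3 -m pendant '0 0 0 0.03;0 0 0 0.065;0 0 0 0.065;0 0 0 0.065' |head -1; python3 st.py; python3 -m pendant '0 0 0 0;0 0 0 0;0 0 0 0;0 0 0 0;0 0 0 0;0 0 0 0' 0 | tail -1;python3 -m pendant '0 0 0 0;0 0 0 0;0 0 0 0;0 0 0 0;0 0 0 0;0 0 0 0' 0 | tail -1; python3 -m pendant '-0.03 0 0 0;-0.07 0 0 0;-0.12 0 0 0;-0.17 0 0 0;-0.21 0 0 0;-0.24 0 0 0'; python3 st.py; sed -i 's/blk.png/blk2.png/' blk.py; python3 blk.py
python3 - <<'E'
from h import *
for n in ('scene','side'):
    c=cam(n); np.savez(n+'1.npz',**{k:c[k] for k in('K','P','d','f')})
    p=pts(c).reshape(-1,3); 
    for cx,cy,zlo,zhi,nm in((.571,-.165,.093,.18,'gauge'),):
      for lo in np.arange(zlo,zhi,.01):
        k=p[(np.hypot(p[:,0]-cx,p[:,1]-cy)<.03)&(p[:,2]>lo)&(p[:,2]<lo+.01)]
        if len(k): print(n,nm,lo.round(3),len(k),k.min(0).round(4),k.max(0).round(4),k.mean(0).round(4))
E
```

```text
time_s: 10.15
t 10.15 p [0.5892 0.2963 0.0329] q [-1.01  0.6   0.67  1.56 -0.4   1.12 -1.92] F [ 2.   2.2 -2. ] op 0.014 yawz -95.39 x [-4.e-04  5.e-04 -1.e+00]
opening: 0.0541
opening: 0.0869
time_s: 11.95
eef_pos: [0.5897, 0.2961, 0.2762]
tcp_rot: [0.524, 0.476, -0.522, 0.476]
ft_force: [-0.1, -0.3, -0.0]
opening: 0.0873
t 11.95 p [0.5897 0.2961 0.2762] q [-1.03  0.45  0.75  1.24 -0.3   1.57 -2.  ] F [-0.1 -0.3 -0. ] op 0.0873 yawz -95.39 x [ 0.0019  0.002  -1.    ]
[-0.0668  0.0326] [-0.0284  0.0714] [0.0384 0.0388] 
 [[-0.04, 62.5], [-0.042, 63.0], [-0.044, 63.5], [-0.038, 64.5]] 
 [[0.038, 67.0], [-0.02, 69.0], [-0.018, 69.0], [0.0, 69.0]]
scene gauge 0.093 65 [ 0.5501 -0.19    0.0933] [ 0.591  -0.1434  0.1024] [ 0.5731 -0.1634  0.0976]
scene gauge 0.103 6 [ 0.57   -0.1698  0.1034] [ 0.5739 -0.1605  0.1097] [ 0.5723 -0.1638  0.107 ]
scene gauge 0.113 10 [ 0.5657 -0.175   0.116 ] [ 0.5779 -0.1567  0.1213] [ 0.573  -0.1625  0.1193]
scene gauge 0.123 17 [ 0.5638 -0.1768  0.1233] [ 0.5789 -0.1553  0.1325] [ 0.5738 -0.1627  0.1283]
scene gauge 0.133 16 [ 0.5659 -0.1733  0.1334] [ 0.5
[... 620 characters left out ...]
-0.1636  0.1076]
side gauge 0.113 10 [ 0.5572 -0.1734  0.1143] [ 0.5742 -0.1458  0.1228] [ 0.5642 -0.16    0.1191]
side gauge 0.123 6 [ 0.557  -0.1602  0.1244] [ 0.573  -0.1519  0.1324] [ 0.564  -0.1557  0.1275]
side gauge 0.133 13 [ 0.5538 -0.1648  0.1336] [ 0.5724 -0.1484  0.142 ] [ 0.5614 -0.1567  0.1374]
side gauge 0.143 11 [ 0.5545 -0.1646  0.1435] [ 0.5725 -0.1469  0.1525] [ 0.5626 -0.1561  0.1475]
side gauge 0.153 11 [ 0.5542 -0.1665  0.1532] [ 0.5724 -0.1479  0.1618] [ 0.5617 -0.1565  0.1571]
side gauge 0.163 22 [ 0.5542 -0.1689  0.1637] [ 0.5746 -0.1459  0.1722] [ 0.5642 -0.1589  0.1686]
side gauge 0.173 1 [ 0.5584 -0.1513  0.1745] [ 0.5584 -0.1513  0.1745] [ 0.5584 -0.1513  0.1745]
```

Wheel set: turned 2.48 rad against the 2.49 needed, and the line is at the pointer. Moving over the gauge for a wrist-camera measurement.

```bash
python3 -m pendant '0 0 0.04 -0.13;0 0 0.08 -0.26;0 0.005 0.12 -0.39;0 0.01 0.16 -0.52;0 0.015 0.2 -0.65;0 0.02 0.24 -0.78;0 0.023 0.28 -0.91;0 0.023 0.32 -1.04' | head -2; python3 st.py .57 -.164 .2
```

```text
time_s: 12.9
eef_pos: [0.5823, -0.026, 0.2728]
t 12.9 p [ 0.5823 -0.026   0.2728] q [-0.63  0.24  0.73  1.46 -0.16  1.5  -0.52] F [ 0.9 -0.5 -0.1] op 0.0872 yawz -35.49 x [ 8.e-04  2.e-03 -1.e+00]
shift [ 0.0725 -0.1197  0.0701]
```

```bash
python3 -m pendant '0.01 -0.03 0.018 -0.13;0.02 -0.06 0.035 -0.26;0.035 -0.09 0.053 -0.39;0.05 -0.119 0.07 -0.52;0.065 -0.119 0.07 -0.65;0.0725 -0.119 0.07 -0.695;0.0725 -0.119 0.07 -0.695;0.0725 -0.119 0.07 -0.695' | head -2; python3 st.py .57 -.164 .2
python3 - <<'E'
from h import *
c=cam('wrist'); np.savez('w1.npz',**{k:c[k] for k in('K','P','d','f')}); p=pts(c); z=p[...,2]
near=(np.hypot(p[...,0]-.57,p[...,1]+.165)<.03)
m=near&(z>.168)&(z<.178)
q=p[m][:,:2]; print('top',m.sum(),cv2.minAreaRect((q*1000).astype(np.float32)),np.median(z[m]))
m=near&(z>.095)&(z<.102); q=p[m][:,:2]; print('collar',m.sum(),cv2.minEnclosingCircle((q*1000).astype(np.float32)),cv2.fitEllipse((q*1000).astype(np.float32))[0])
i=c['f'][:,:,::-1]; cv2.imwrite('pics/w1.png',np.clip(255*(i/255.)**.6,0,255).astype(np.uint8))
a=dict(np.load('scene1.npz')); pa=pts(a); b=np.zeros(z.shape,bool); b[190:250,140:185]=1; k=pa[b&(pa[...,2]>.04)]; print('big',k.min(0),k.max(0))
E
```

```text
time_s: 13.7
eef_pos: [0.57, -0.1631, 0.1994]
t 13.7 p [ 0.57   -0.1631  0.1994] q [-0.36  0.29  0.69  1.56 -0.19  1.36  0.43] F [-0.3 -0.6  1.3] op 0.0872 yawz 4.25 x [-3.0e-04  2.2e-03 -1.0e+00]
shift [-0.0006 -0.0009 -0.    ]
top 493 ((567.1656494140625, -164.25320434570312), (18.254884719848633, 18.095537185668945), 73.14925384521484) 0.17140164665930274
collar 310 ((566.8367919921875, -164.19973754882812), 14.736204147338867) (567.1553344726562, -165.67816162109375)
big [ 0.72086106 -0.23485115  0.11820328] [ 0.73119946 -0.23133014  0.1240434 ]
```

View pics/w1.png

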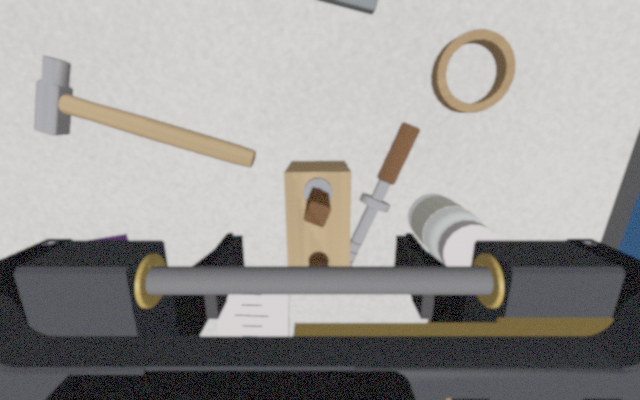

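Wrist view: gauge grip's top at (318,207), awl at (318,258), the big look-alike lying flat at (390,190). Top measured 18.2×18.1 mm, height .1714, centre (.567,−.164), faces turned −16.9°. Next: align, descend, grip.

```bash
python3 -m pendant '0 -0.001 -0.001 0.13;0 -0.001 -0.001 0.26;0 -0.001 -0.001 0.369;0.03 -0.001 -0.001 0.369;0.06 -0.001 -0.001 0.369;0.09 -0.001 -0.001 0.369;0.107 -0.001 -0.001 0.369;0.107 -0.001 -0.001 0.369' | head -2; python3 st.py .569 -.165 .092;  for i in 1 2; do python3 -m pendant '0 0 0 0;0 0 0 0;0 0 0 0;0 0 0 0;0 0 0 0;0 0 0 0;0 0 0 0' 1 20 | tail -2 ; done; python3 st.py
```

```text
time_s: 14.55
eef_pos: [0.5682, -0.1632, 0.091]
t 14.55 p [ 0.5682 -0.1632  0.091 ] q [-0.37  0.39  0.72  1.7  -0.28  1.16  0.13] F [-0.5 -0.3  1.3] op 0.087 yawz -16.89 x [-0.0029  0.0023 -1.    ]
shift [-0.001  -0.0014  0.0013]
ft_force: [-0.8, -0.2, -0.0]
opening: 0.0387
ft_force: [-1.1, -0.7, 0.7]
opening: 0.018
t 15.95 p [ 0.5682 -0.1633  0.0911] q [-0.37  0.39  0.72  1.7  -0.28  1.16  0.13] F [-1.1 -0.7  0.7] op 0.018 yawz -16.9 x [-0.0029  0.0023 -1.    ]
```

Gripped at 18.0 mm. Lift and move near the jig, then re-measure the tube with the wrist camera.

```bash
python3 -m pendant '-0.03 0 0 0;-0.07 0 0 0;-0.11 0 0 0;-0.15 0 0 0;-0.16 0.03 -0.01 0;-0.16 0.07 -0.023 0;-0.16 0.11 -0.036 0;-0.16 0.15 -0.049 0' | head -2;python3 -m pendant '0 0.03 -0.01 0;0 0.03 -0.01 0;0 0.03 -0.01 0;0 0.03 -0.01 0'|head -2; python3 st.py
python3 - <<'E'
from h import *
s=bot.sense(); M=R.from_quat(s['tcp_rot']).as_matrix()
c=cam('wrist'); p=pts(c); z=p[...,2]
m=(np.hypot(p[...,0]-.5645,p[...,1]-.1317)<.03)&(z>.124)&(z<.136)&(p[...,0]>.549)
q=p[m][:,:2]*1000
print('tube wrist',m.sum(),cv2.minEnclosingCircle(q.astype(np.float32)) if m.sum() else '', np.median(z[m]))
cv2.imwrite('pics/w2.png',c['f'][:,:,::-1]); np.savez('w2.npz',**{k:c[k] for k in('K','P','d','f')})
a=cam('scene'); np.savez('a2.npz',**{k:a[k] for k in('K','P','d','f')}); pa=pts(a); 
for n,P in(('wrist',p),('scene',pa)):
    l=(P.reshape(-1,3)-s['eef_pos'])@M
    k=l[(abs(l[:,1])<.03)&(abs(l[:,2])<.03)&(l[:,0]>-.055)&(l[:,0]<.1)]
    for lo in np.arange(-.05,.1,.01):
        j=k[(k[:,0]>=lo)&(k[:,0]<lo+.01)]
        if len(j): print(n,lo.round(2),len(j),j.min(0).round(4),j.max(0).round(4))
E
```

```text
time_s: 16.75
eef_pos: [0.5649, -0.0043, 0.2514]
time_s: 17.15
eef_pos: [0.5641, 0.0258, 0.2515]
t 17.15 p [0.5641 0.0258 0.2515] q [-0.69  0.19  0.66  1.54 -0.12  1.45 -0.32] F [ 0.7  0.1 -0.5] op 0.0179 yawz -17.02 x [-0.0029  0.0021 -1.    ]
tube wrist 405 ((560.2359619140625, 134.45547485351562), 15.785265922546387) 0.12915818063467882
wrist -0.05 462 [-0.05    0.0053 -0.0184] [-0.04    0.01    0.0171]
wrist -0.04 204 [-0.0399  0.0051 -0.0174] [-0.0301  0.0097  0.0161]
wrist -0.03 65 [-0.03    0.0058 -0.0094] [-0.0257  0.0078  0.0081]
wrist -0.02 45 [-0.0175  0.0016 -0.005 ] [-0.0103  0.0045  0.0043]
wrist -0.01 767 [-0.0099 -0.0059 -0.0154] [-0.0001  0.0133  0.014 ]
wrist 0.0 10 [ 0.0001  0.0053 -0.0115] [0.0012 0.0126 0.0122]
wrist 0.03 27 [ 0.031   0.0018 -0.0053] [0.0399 0.0044 0.0029]
wrist 0.04 50 [ 0.0401 -0.0002 -0.0063] [0.05   0.0043 0.0048]
wrist 0.05 36 [ 0.0502 -0.0009 -0.0066] [0.06   0.0044 0.0049]
wrist 0.06 32 [ 0.0605 -0.0009 -0.0066] [0.0691 0.0042 0.005 ]
wrist 0.07 31 [ 0.07   -0.0019 -0.006 ] [0.0798 0.0041 0.0052]
wrist 0.08 3 [ 0.0801  0.0029 -0.0042] [0.0
[... 218 characters left out ...]

scene -0.02 11 [-0.0191 -0.0055 -0.0015] [-0.0102  0.0038  0.0063]
scene -0.01 76 [-0.0099 -0.017  -0.0141] [-0.0015  0.0131  0.0166]
scene 0.0 1 [ 0.0004 -0.0086  0.0139] [ 0.0004 -0.0086  0.0139]
scene 0.01 7 [ 0.0124 -0.0034 -0.0008] [0.0198 0.0027 0.0059]
scene 0.02 12 [ 0.0203 -0.0084  0.0002] [0.0298 0.0035 0.0076]
scene 0.03 9 [ 0.0318 -0.0052  0.0023] [0.0397 0.0038 0.0074]
scene 0.04 11 [ 0.0404 -0.0056 -0.0025] [0.0497 0.0032 0.007 ]
scene 0.05 11 [ 0.0502 -0.0069 -0.0018] [0.0597 0.004  0.0069]
scene 0.06 9 [ 0.0604 -0.0046  0.0021] [0.0698 0.004  0.0069]
scene 0.07 7 [ 0.0727 -0.0046  0.0017] [0.0787 0.0031 0.0062]
scene 0.08 2 [ 0.0823 -0.0025  0.0038] [ 0.0824 -0.      0.005 ]
```

```bash
python3 - <<'E'
from h import *
w=dict(np.load('w2.npz')); u,v=proj(w,[.5645,.1317,.13]); print(u,v)
u0,v0=int(u)-30,max(0,int(v)-28); print(u0,v0)
i=w['f'][v0:v0+56,u0:u0+60,::-1]; A=np.clip(255*(cv2.resize(i,None,fx=10,fy=10,interpolation=cv2.INTER_CUBIC)/255.)**.6,0,255).astype(np.uint8)
cv2.imwrite('pics/t.png',A)
E
```

```text
289.05600650395775 86.59497878351074
259 58
```

View pics/t.png

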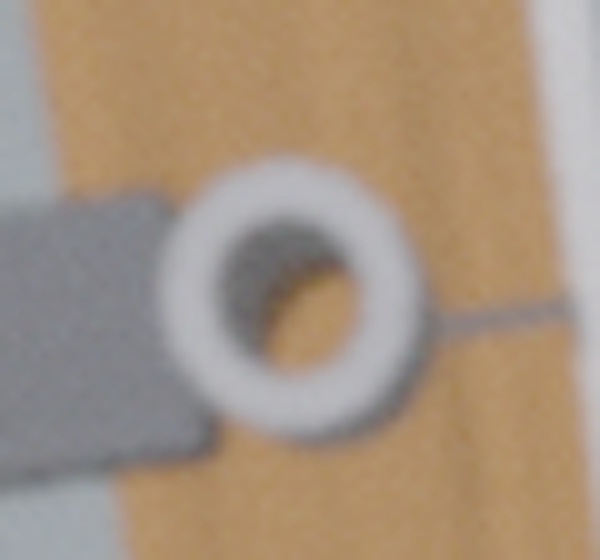

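The rim circle is centred at crop (291,296), and the block's line runs from (445,326) to (565,310). I'll compute the tube position and the wheel error from these.

```bash
python3 - <<'E'
from h import *
w=dict(np.load('w2.npz')); s=lambda x,y:(259+(x-4.5)/10,58+(y-4.5)/10)
T=ray(w,*s(291,296),.13); print('tube wrist',T.round(4))
for x,y in((158,296),(425,296),(291,155),(291,437)): print(np.linalg.norm(ray(w,*s(x,y),.13)-T).round(4),end=' ')
th=np.radians(-8.56); Y=np.array([-np.sin(th),np.cos(th)])
for x,y in((445,326),(565,310)): print('line jy',((ray(w,*s(x,y),.081)-T)[:2]@Y).round(4))
st=bot.sense(); M=R.from_quat(st['tcp_rot']).as_matrix()
for n,o in(('wrist',[0,-.0017,-.0007]),):
    g=st['eef_pos']+M@np.array(o); print('gauge',g); print('shift',tool([T[0]-g[0],T[1]-g[1],0]).round(4))
E
```

```text
tube wrist [0.563  0.1316 0.13  ]
0.0132 0.0133 0.013 0.0133 line jy -0.0007
line jy -0.001
gauge [0.56297832 0.02431345 0.25154968]
shift [ 0.0002  0.1026 -0.0314]
```

Both cameras agree within 1.5 mm, the wheel error is about −0.05 rad and the rim radius of 13.2 mm fits. Moving over the tube.

```bash
python3 -m pendant '0 0.04 -0.012 0;0 0.08 -0.024 0;0 0.1026 -0.0314 0;0 0.1026 -0.0314 0;0 0.1026 -0.0314 0;0 0.1026 -0.0314 0'|head -2; python3 - <<'E'
from h import *
st=bot.sense(); M=R.from_quat(st['tcp_rot']).as_matrix(); g=st['eef_pos']+M@np.array([.085,-.0017,-.0007]); print(g,M[:,0].round(4),tool([.563-g[0],.1316-g[1],0]).round(4),np.round(st['ft_force'],1))
E
```

```text
time_s: 17.85
eef_pos: [0.5645, 0.131, 0.2519]
[0.56315582 0.12973762 0.16694183] [-0.0025  0.0018 -1.    ] [ 0.      0.0017 -0.0007] [ 0.   0.1 -0.8]
```

```bash
python3 -m pendant '0.01 0.0017 -0.0007 0;0.02 0.0017 -0.0007 0;0.028 0.0017 -0.0007 0;0.033 0.0017 -0.0007 0;0.038 0.0017 -0.0007 0;0.042 0.0017 -0.0007 0;0.046 0.0017 -0.0007 0;0.05 0.0017 -0.0007 0'; cat > g.py <<'E'
from h import *
st=bot.sense(); M=R.from_quat(st['tcp_rot']).as_matrix(); g=st['eef_pos']+M@np.array([.085,-.0017,-.0007]); print('tip',g.round(4),M[:,0].round(4),tool([.563-g[0],.1316-g[1],0]).round(4),np.round(st['ft_force'],1),'tool F',tool(np.array(st['ft_force'])).round(1))
E
python3 g.py
```

```text
time_s: 18.65
eef_pos: [0.5643, 0.1329, 0.2018]
tcp_rot: [0.106, 0.7, -0.105, 0.698]
ft_force: [0.5, -0.5, -1.0]
opening: 0.0179
tip [0.563  0.1317 0.1168] [-0.0023  0.0019 -1.    ] [-0.     -0.0001  0.0001] [ 0.5 -0.5 -1. ] tool F [ 1.  -0.3  0.6]
```

Tip is 13 mm inside the tube with no force. Pushing down to the collar.

```bash
python3 -m pendant '0.015 0 0 0;0.03 0 0 0;0.045 0 0 0;0.058 0 0 0;0.064 0 0 0;0.068 0 0 0;0.07 0 0 0;0.072 0 0 0'; python3 g.py; python3 -m pendant '0.001 0 0 0;0.002 0 0 0;0.003 0 0 0;0.003 0 0 0;0.003 0 0 0'; python3 g.py
```

```text
time_s: 19.45
eef_pos: [0.5646, 0.1332, 0.1309]
tcp_rot: [0.107, 0.7, -0.105, 0.699]
ft_force: [-8.5, -1.7, 17.4]
opening: 0.0179
tip [0.5633 0.132  0.0459] [-0.0013  0.0026 -1.    ] [-0.     -0.0005 -0.0002] [-8.5 -1.7 17.4] tool F [-17.4  -4.1  -7.6]
time_s: 19.95
eef_pos: [0.5653, 0.1336, 0.1308]
tcp_rot: [0.108, 0.699, -0.104, 0.699]
ft_force: [-8.8, -1.2, 19.7]
opening: 0.0177
tip [0.5642 0.1326 0.0458] [ 5.0e-04  4.8e-03 -1.0e+00] [-0.     -0.0013 -0.0009] [-8.8 -1.2 19.7] tool F [-19.7  -3.6  -8.1]
```

Stopped at z .1308 with ~20 N: either the collar's on the rim or something's jammed. Checking collar height by camera before withdrawing.

```bash
python3 - <<'E'
from h import *
for n in('scene','wrist'):
    c=cam(n); p=pts(c); d=np.hypot(p[...,0]-.5635,p[...,1]-.1317); z=p[...,2]
    m=(d<.0165)&(d>.0105)&(z>.12)&(z<.15); print(n,m.sum(),np.percentile(z[m],[10,50,90]).round(4)); 
    h=np.histogram(z[m],np.arange(.12,.151,.003))[0]; print(h)
    k=(z>.1345)&(z<.1405)&(d<.02); q=p[k][:,:2]*1000; print(cv2.minEnclosingCircle(q.astype(np.float32)))
E
python3 -m pendant '0 0 0 0;0 0 0 0' | head -1
```

```text
scene 29 [0.1236 0.1354 0.1394]
[ 0  5  1  1  6  6 10  0  0  0]
((566.2666015625, 136.4717559814453), 13.577749252319336)
wrist 591 [0.1247 0.1371 0.1381]
[ 31  43   0  24  44 356  93   0   0   0]
((564.1302490234375, 132.3472137451172), 14.737542152404785)
time_s: 20.25
```

Collar top measures .1375, so the underside is at ≈.1295–.130: seated. Drawing it out.

Since the pendant never tilts the tool, I'll level the rod by pivoting it in the pads. The tip goes shallowly into the empty rack hole, and the gripper then arcs toward +y with a light grip.

```bash
python3 -m pendant '-0.015 -0.0005 0 0;-0.03 -0.001 0 0;-0.05 -0.001 0 0;-0.07 -0.001 0 0;-0.09 -0.001 0 0;-0.11 -0.001 0 0;-0.125 0 0 0;-0.125 0 0 0'|tail -5; python3 st.py .5685 -.163 .26
```

```text
time_s: 21.05
eef_pos: [0.5668, 0.1333, 0.2596]
tcp_rot: [0.109, 0.697, -0.103, 0.701]
ft_force: [0.7, 0.3, -1.8]
opening: 0.0177
t 21.05 p [0.5668 0.1333 0.2596] q [-0.81  0.22  0.6   1.49 -0.13  1.46 -0.51] F [ 0.7  0.3 -1.8] op 0.0177 yawz -17.22 x [ 0.0058  0.0072 -1.    ]
shift [-0.0025 -0.2825  0.0894]
```

```bash
python3 -m pendant '0 -0.04 0.0125 0;0 -0.08 0.025 0;0 -0.12 0.0375 0;0 -0.16 0.05 0;0 -0.2 0.0625 0;0 -0.24 0.075 0;0 -0.2825 0.0894 0;0 -0.2825 0.0894 0'|head -2; python3 -m pendant '0 -0.003 0.001 0;0 -0.003 0.001 0;0 -0.003 0.001 0' | head -2; python3 - <<'E'
from h import *
s=bot.sense(); M=R.from_quat(s['tcp_rot']).as_matrix(); print(s['eef_pos'].round(4) if hasattr(s['eef_pos'],'round') else s['eef_pos'],M[:,0].round(4))
c=cam('wrist'); l=(pts(c).reshape(-1,3)-s['eef_pos'])@M
for lo in (-.02,-.01,0,.03,.05,.07,.08):
    j=l[(abs(l[:,1])<.03)&(abs(l[:,2])<.03)&(l[:,0]>=lo)&(l[:,0]<lo+.01)]
    if len(j): print(lo,len(j),j.min(0).round(4),j.max(0).round(4))
g=s['eef_pos']+M@np.array([.085,-.0017,-.0007]); print('tip',g.round(4),tool(np.array([.567,-.1645,.092])-g).round(4))
E
```

```text
time_s: 21.85
eef_pos: [0.5665, -0.171, 0.2576]
time_s: 22.15
eef_pos: [0.5667, -0.1733, 0.2575]
[ 0.5667 -0.1733  0.2575] [ 0.0055  0.0041 -1.    ]
-0.02 51 [-0.0182  0.0014 -0.0056] [-0.01    0.0044  0.0043]
-0.01 757 [-0.0099 -0.0063 -0.0153] [-0.      0.013   0.0141]
0 3 [ 0.0007  0.0066 -0.0052] [0.0012 0.0118 0.0108]
0.03 37 [ 0.0307  0.001  -0.0061] [0.0398 0.0038 0.0038]
0.05 41 [ 0.0501 -0.0022 -0.0066] [0.06   0.0037 0.005 ]
0.07 31 [ 0.0704 -0.0025 -0.0069] [0.0798 0.0034 0.0043]
tip [ 0.566  -0.1744  0.1725] [ 0.0806  0.0093 -0.0024]
```

```bash
python3 -m pendant '0.01 0.009 -0.0024 0;0.03 0.0093 -0.0024 0;0.05 0.0093 -0.0024 0;0.065 0.0093 -0.0024 0;0.075 0.0093 -0.0024 0;0.083 0.0093 -0.0024 0;0.09 0.0093 -0.0024 0;0.0926 0.0093 -0.0024 0' 1 20; python3 - <<'E'
from h import *
s=bot.sense(); M=R.from_quat(s['tcp_rot']).as_matrix()
g=s['eef_pos']+M@np.array([.085,-.0017,-.0007]); print('tip',g.round(4),M.round(4),tool(np.array([.567,-.1645,.08])-g).round(4))
E
```

```text
time_s: 23.0
eef_pos: [0.5678, -0.163, 0.1645]
tcp_rot: [0.111, 0.697, -0.107, 0.7]
ft_force: [0.2, -0.1, -1.6]
opening: 0.0178
tip [ 0.5671 -0.164   0.0795] [[ 0.0053  0.3039  0.9527]
 [ 0.0042  0.9527 -0.3039]
 [-1.      0.0057  0.0038]] [-0.0005 -0.0005  0.0001]
```

```bash
python3 -m pendant '0 0.014 0 0;0.001 0.025 0 0;0.003 0.037 0 0;0.006 0.048 0 0;0.01 0.058 0 0;0.0146 0.069 0 0;0.02 0.079 0 0;0.027 0.088 0 0' 1 8; cat > tl.py <<'E'
from h import *
s=bot.sense(); M=R.from_quat(s['tcp_rot']).as_matrix()
for n in ('scene','wrist','side'):
    c=cam(n); p=pts(c).reshape(-1,3); l=(p-s['eef_pos'])@M
    # gauge: narrow slab about tool y-x plane, below pads and above rack
    k=l[(abs(l[:,2]+.001)<.012)&(np.hypot(l[:,0]+.056,l[:,1])<.15)&(np.hypot(l[:,0]+.056,l[:,1])>.03)&(l[:,0]>-.07)&(p[:,2]>.094)&(l[:,1]<.01)]
    if len(k)>5:
        vx,vy,x0,y0=cv2.fitLine(k[:,:2].astype(np.float32),cv2.DIST_HUBER,0,.001,.001).ravel(); print(n,len(k),'tilt from vertical',np.degrees(np.arctan2(abs(vy),abs(vx))).round(1), 'sign',np.sign(vx*vy), k.min(0).round(3),k.max(0).round(3))
E
python3 tl.py
```

```text
time_s: 23.8
eef_pos: [0.5951, -0.078, 0.1376]
tcp_rot: [0.11, 0.697, -0.107, 0.7]
ft_force: [0.4, -1.2, 0.1]
opening: 0.0179
scene 13 tilt from vertical 42.9 sign 1.0 [-0.038 -0.043 -0.005] [-0.004 -0.025  0.011]
wrist 362 tilt from vertical 50.0 sign 1.0 [-0.027 -0.05  -0.013] [-0.018 -0.039  0.01 ]
side 43 tilt from vertical 41.3 sign -1.0 [-0.026 -0.086 -0.012] [ 0.04  -0.022  0.001]
```

The gauge is pivoting as planned (≈42°). Continue the arc.

```bash
python3 -m pendant '0.0073 0.0088 0 0;0.0154 0.0169 0 0;0.0242 0.0243 0 0;0.0335 0.0308 0 0;0.0434 0.0366 0 0;0.0538 0.0414 0 0;0.0645 0.0454 0 0;0.0755 0.0484 0 0' - 8; python3 tl.py
```

```text
time_s: 24.75
eef_pos: [0.6095, -0.0313, 0.0611]
tcp_rot: [0.11, 0.698, -0.107, 0.7]
ft_force: [-0.4, 0.2, -0.9]
opening: 0.0177
scene 72 tilt from vertical 82.6 sign -1.0 [-0.051 -0.143 -0.006] [-0.035 -0.05   0.009]
wrist 228 tilt from vertical 40.8 sign -1.0 [-0.059 -0.05  -0.012] [-0.035 -0.03   0.009]
```

```bash
python3 -m pendant '0.006 0.001 0 0;0.012 0.002 0 0;0.017 0.0025 0 0;0.021 0.003 0 0;0.021 0.003 0 0;0.021 0.003 0 0' - 8|tail -5; for i in 1 ; do python3 -m pendant '0 0 0 0;0 0 0 0;0 0 0 0' - 50|tail -3; done; python3 -m pendant '-0.04 0 0 0;-0.08 0 0 0;-0.12 0 0 0;-0.15 0 0 0;-0.16 0 0 0;-0.16 0 0 0'; cat > lv.py <<'E'
from h import *
s=bot.sense(); M=R.from_quat(s['tcp_rot']).as_matrix()
for n in ('scene','side'):
    c=cam(n); p=pts(c).reshape(-1,3); l=(p-s['eef_pos'])@M
    k=l[(abs(l[:,2])<.025)&(l[:,0]>-.09)&(l[:,0]<.0)&(l[:,1]>-.16)&(l[:,1]<.045)]
    for lo in np.arange(-.16,.05,.01):
        j=k[(k[:,1]>=lo)&(k[:,1]<lo+.01)]
        if len(j): print(n,lo.round(2),len(j),j.min(0).round(4),j.max(0).round(4))
    if n=='scene':
        u,v=proj(c,s['eef_pos']-[0,.06,-.05]).astype(int); i=c['f'][max(v-60,0):v+60,u-80:u+80,::-1]
        cv2.imwrite('pics/lv.png',np.clip(255*(cv2.resize(i,None,fx=5,fy=5,interpolation=cv2.INTER_CUBIC)/255.)**.6,0,255).astype(np.uint8))
print(s['eef_pos'],M.round(3))
E
python3 lv.py
```

```text
time_s: 25.5
eef_pos: [0.6099, -0.0283, 0.0401]
tcp_rot: [0.11, 0.698, -0.107, 0.699]
ft_force: [-0.6, -0.1, -0.5]
opening: 0.0181
tcp_rot: [0.11, 0.698, -0.107, 0.699]
ft_force: [0.7, 0.3, -1.4]
opening: 0.0176
time_s: 26.4
eef_pos: [0.6101, -0.0291, 0.2012]
tcp_rot: [0.11, 0.697, -0.106, 0.7]
ft_force: [0.3, -1.3, -2.3]
opening: 0.0177
scene -0.15 5 [-0.0624 -0.1459  0.0007] [-0.0563 -0.1402  0.0053]
scene -0.14 16 [-0.0649 -0.14   -0.0031] [-0.0525 -0.1303  0.0063]
scene -0.13 16 [-0.0638 -0.1298 -0.0022] [-0.0553 -0.1204  0.0063]
scene -0.12 14 [-0.0669 -0.1189 -0.0038] [-0.057  -0.1101  0.0069]
scene -0.11 17 [-0.063  -0.1099 -0.0038] [-0.0553 -0.1007  0.0068]
scene -0.1 17 [-0.0643 -0.0998 -0.0047] [-0.0525 -0.0916  0.0065]
scene -0.09 8 [-0.0637 -0.0892 -0.0026] [-0.0569 -0.0851  0.0052]
scene -0.07 1 [-0.062  -0.0602  0.0131] [-0.062  -0.0602  0.0131]
scene -0.06 2 [-0.0628 -0.0534  0.0066] [-0.0519 -0.0512  0.0138]
scene -0.03 1 [-0.0491 -0.0256  0.0087] [-0.0491 -0.0256  0.0087]
scene -0.02 3 [-0.0719 -0.014   0.0179] [-0.0447 -0.0105  0.0206]
scene -0.01 12 [-0.0772 -0.009
[... 229 characters left out ...]
092]
side -0.06 1 [-0.049  -0.0517 -0.0072] [-0.049  -0.0517 -0.0072]
side -0.05 3 [-0.0581 -0.0484 -0.01  ] [-0.0569 -0.0426 -0.0052]
side -0.04 1 [-0.0543 -0.03   -0.0106] [-0.0543 -0.03   -0.0106]
side -0.03 4 [-0.0519 -0.03   -0.0133] [-0.0451 -0.0209 -0.0106]
side -0.02 3 [-0.0756 -0.013  -0.022 ] [-0.0553 -0.0108  0.0089]
side -0.01 16 [-0.0775 -0.0098 -0.0245] [-0.0433 -0.      0.0106]
side 0.0 55 [-0.0876  0.0001 -0.0242] [-0.0353  0.01    0.0206]
side 0.01 28 [-0.0881  0.0102 -0.0224] [-0.0441  0.02    0.0167]
side 0.02 17 [-0.0627  0.0203 -0.0111] [-0.0435  0.0274  0.004 ]
[ 0.61011874 -0.02906656  0.20115365] [[ 0.005  0.303  0.953]
 [ 0.005  0.953 -0.303]
 [-1.     0.006  0.003]]
```

View pics/lv.png

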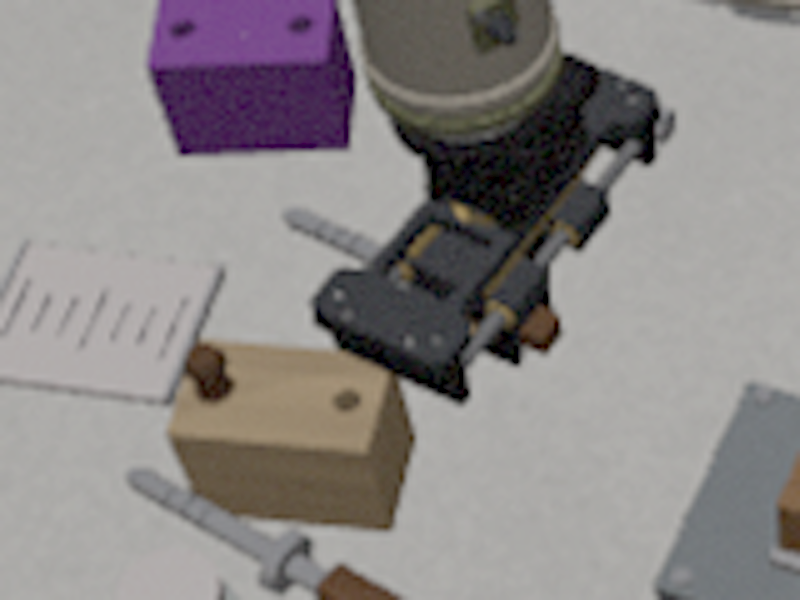

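The picture shows the gauge crossing the gripper, with the rod tip at crop (290,215) and the grip end at (540,325). Depth shows the rod flat (tool x ≈ −.059 throughout). Carrying it over the plate, then descending.

```bash
python3 -m pendant '0 -0.025 -0.007 -0.03;0 -0.06 -0.017 -0.09;0 -0.1 -0.028 -0.15;0 -0.14 -0.039 -0.21;0 -0.18 -0.05 -0.27;0 -0.215 -0.06 -0.33;0 -0.24 -0.066 -0.38;0 -0.2448 -0.067 -0.4' | head -2; python3 st.py .472 -.242 .108
```

```text
time_s: 27.3
eef_pos: [0.468, -0.2447, 0.1961]
t 27.3 p [ 0.468  -0.2447  0.1961] q [-0.34  0.12  0.81  1.73 -0.1   1.33  0.58] F [ 0.1  0.3 -1.7] op 0.0176 yawz 5.13 x [-0.0017  0.0047 -1.    ]
shift [0.0881 0.0019 0.0043]
```

```bash
python3 -m pendant '0.015 0.002 0.004 0;0.035 0.002 0.004 0;0.055 0.002 0.004 0;0.072 0.002 0.004 0;0.083 0.002 0.004 0;0.088 0.002 0.004 0;0.088 0.002 0.004 0;0.088 0.002 0.004 0' | head -2; python3 -m pendant '0 0 0 0;0 0 0 0;0 0 0 0;0 0 0 0;0 0 0 0' - 50; sed -i 's/lv.png/fin.png/' lv.py; python3 lv.py | grep -v side; python3 - <<'E'
from h import *
s=bot.sense(); M=R.from_quat(s['tcp_rot']).as_matrix(); t=s['eef_pos']+M@np.array([-.059,-.143,0]); print('tip',t.round(4))
th=np.radians(.6); d=t[:2]-[.4864,-.3836]; print('in plate',d.round(4),np.round(s['qvel'],3))
E
sed -i 's/fin.png/x.png/' lv.py; sed -i 's/blk2.png/blk3.png/' blk.py; python3 blk.py
```

```text
time_s: 28.1
eef_pos: [0.472, -0.2419, 0.1085]
time_s: 28.6
eef_pos: [0.472, -0.242, 0.1086]
tcp_rot: [-0.03, 0.707, 0.033, 0.706]
ft_force: [-0.7, -0.5, -1.2]
opening: 0.0177
scene -0.15 4 [-0.0612 -0.144  -0.0008] [-0.0597 -0.1404  0.0031]
scene -0.14 13 [-0.0635 -0.1399 -0.0064] [-0.0526 -0.1305  0.0069]
scene -0.13 12 [-0.0658 -0.1294 -0.0039] [-0.0527 -0.1227  0.0063]
scene -0.12 14 [-0.0652 -0.1183 -0.0035] [-0.054  -0.1105  0.0087]
scene -0.11 12 [-0.0654 -0.1095 -0.0035] [-0.0546 -0.1015  0.0065]
scene -0.1 14 [-0.0643 -0.1    -0.0051] [-0.0568 -0.0919  0.0062]
scene -0.09 1 [-0.0638 -0.0879  0.0014] [-0.0638 -0.0879  0.0014]
scene 0.0 27 [-0.0705  0.0023  0.0016] [-0.0408  0.0099  0.0215]
scene 0.01 31 [-0.0744  0.0105 -0.0119] [-0.0478  0.0198  0.0209]
scene 0.02 8 [-0.0652  0.0201 -0.0083] [-0.0472  0.022   0.0045]
[ 0.47201577 -0.2419572   0.10859925] [[-0.001 -0.089  0.996]
 [ 0.005  0.996  0.089]
 [-1.     0.005 -0.001]]
tip [ 0.4848 -0.3847  0.1669]
in plate [-0.0016 -0.0011] [ 0.     0.     0.001 -0.     0.    -0.     0.002]
[-0.0668  0.0326] [-0.0284  0.0712] [0.0384 0.0386] 
 [[-0.04, 62.5], [-0.042, 63.0], [-0.044, 63.5], [-0.038, 64.5]] 
 [[0.002, 63.0], [0.074, 63.0], [0.072, 64.5], [-0.016, 65.0]]
```

View pics/fin.png

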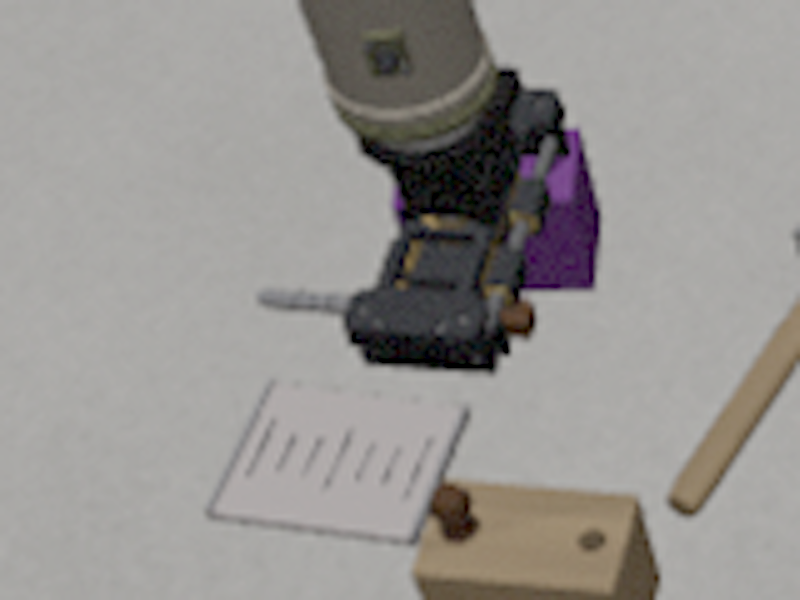

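In the picture the rod is level, tip at (262,298) and the plate at (340,460), offset by parallax. I'll confirm the plate position by an independent ray cast before handing in.

```bash
python3 - <<'E'
from h import *
a=dict(np.load('a.npz')); print(ray(a,180,194.5,.008).round(3))
c=cam('scene'); f=c['f'].astype(int); p=pts(c); s=bot.sense()
m=(p[...,2]>.005)&(p[...,2]<.012)&(abs(p[...,0]-.486)<.08)&(abs(p[...,1]+.384)<.09)
n=cv2.morphologyEx(m.astype(np.uint8),cv2.MORPH_OPEN,np.ones((3,3)))>0; v,u=np.nonzero(n); print('plate px centre',u.mean(),v.mean(),cv2.minAreaRect((p[n][:,:2]*1000).astype(np.float32)))
# tip px and its vertical foot on plate
M=R.from_quat(s['tcp_rot']).as_matrix(); t=s['eef_pos']+M@np.array([-.059,-.143,0]); print('tip px',proj(c,t),'foot px',proj(c,[t[0],t[1],.008]),proj(c,s['eef_pos']-[0,.06,-.05]))
E
```

```text
[ 0.486 -0.376  0.008]
plate px centre 178.53506493506492 194.44025974025973 ((487.1788635253906, -379.9523010253906), (113.88018035888672, 138.1533966064453), 3.586582660675049)
tip px [162.6256019  161.42001403] foot px [177.62786494 193.74506739] [191.1979811  163.98456106]
```

```bash
python3 -c "
from bench import bot
s=bot.sense(); print(s['time_s'],s['opening'],bot.close_job())"
```

```text
the job is handed in; nothing more can be done
28.8 0.017244622295290397 None
```

The job is handed in at 28.8 s of robot time (limit 72 s). No verdict was reported, so the figures below are my own checks.

**What I did**
- **Wheel:** I turned it 2.48 rad clockwise in one grasp.
- **Gauge:** I took the smaller gauge from the wooden rack and pushed it down the tube until it stopped at about 20 N. The collar's underside measured about 0.130 m, level with the rim. I then drew it right out.
- **Levelling:** The pendant cannot tilt the tool, so I pivoted the gauge level between the pads, with its tip resting in the empty rack hole, and carried it over the plate.

**Last checks**
- **Rod:** It is flat in depth, at rest and held at about 50 N. The tip is about 2 mm from the plate's centre and about 159 mm above it. The tip's foot point falls on the plate's centre in the scene image, and two other readings of that centre differ by 4–8 mm, well inside the plate.
- **Wheel:** The sources differ slightly. The turn angle puts it within 0.01 rad of the setting, the line on the block about −0.05 rad, and the block's edges about −0.08 rad. All are inside 0.15.

**What disagreed or went wrong**
- **Fingertips:** The real tips sit about 37 mm short of the reported TCP, and all three cameras agree on this. The first close on the wheel's bar therefore shut on nothing, just above it. I used the measured offset from then on.
- **Side camera:** It was 6–7 mm off on the gauge, so I relied on the wrist and scene views.
- **Bystanders:** I did not measure each one afterwards. My path stayed clear of them, and none looked moved in the last picture.

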